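# Space out and clamp a seed box in the imaging cradle

### The job

Clamp the seed box in the imaging cradle for its picture: first swing the raised keeper bar down behind the box until it clicks fully shut. Then stand white spacer blocks from the rack, one after another, upright and square across the bed between the box and the sprung jaw, until the jaw, pushed toward the box, squeezes the whole row tight against the shut keeper before its travel runs out; leave spare spacers standing in the rack and do not disturb the other things on the table. The jaw springs back when let go, so finish while still holding it pushed firmly against the row: do not let go at the end.

Things in the scene. Friction and masses are not known exactly. Their poses are not given: they have to be found in the camera images.
- cradle: imaging cradle, fixed: aluminium bed plate 150 x 300 x 6 mm. Origin: centre of its underside, on the table. Its +y axis is the clamping direction (pusher at the -y end, keeper at the +y end); x is across. Two side rails 6 mm thick, 12 mm above the bed, stand with inner faces at x = +-43 mm, y = -60 to +100 mm; everything between them stands on the bed top at z = 6 mm.
- pusher: spring pusher unit, fixed on the bed at the -y end of the cradle: low dark steel guides (up to 28 mm above the table) carrying the sliding steel jaw. Its origin lies 6 mm above the cradle's origin, same axes.
- jaw (a joint): travel of the jaw along cradle +y in m: 0 = sprung back (start), 0.030 = hard end of travel. A return spring pushes it back with 3.6 N at 0 and 7.2 N at 0.030; when let go it springs back.
- jaw_face (a point): middle of the jaw's flat front face (80 mm wide, 30 mm high, top 36 mm above the table), which looks to cradle +y; moves with the jaw. At joint 0 it lies at cradle y = -55 mm.
- jaw_grip (a point): grip point on the jaw's upright steel tab, 45 mm behind (cradle -y of) the face, moves with the jaw; 52 mm above the table. The tab is 24 mm wide (cradle x), 10 mm thick (cradle y); its top is 70 mm above the table, both its sides are free above 30 mm. Grip it across the 24 mm width, from above, and push to cradle +y.
- endstop: end stop, fixed on the bed; set at a different place along the cradle each time, same axes as the cradle. Two dark steel posts at x = +66 mm (hinge) and -71 mm (latch), up to 48 mm above the table, carry the keeper bar between them. Its origin lies on the bed top on the keeper bar's mid-plane.
- keeper (a joint): angle of the keeper bar in rad: 0 = level and fully shut, positive = tip raised (start 0.5 to 0.9). The hinge is stiff, so the bar stays where it is left; near 0 the tip snaps under a sprung ball and rests on a stop. Push it along its arc (a steep bar pressed straight down can jam): about 4 N at mid-bar, 10 N for the last click.
- keeper_hinge (a point): hinge axis of the keeper bar (axis along cradle y), 30 mm above the table, at the endstop's x = +60 mm.
- keeper_mid (a point): point on the upper face of the keeper bar, 60 mm from the hinge along the bar; moves with it. The steel bar is 14 mm thick (cradle y), 20 mm high and, shut, lies level across the cradle from the hinge toward -x, its top 40 mm above the table.
- keeper_tip (a point): tip of the keeper bar, 120 mm from the hinge axis.
- seedbox: white square germination box with seeds on top, loose, 80 x 80 x 28 mm, 0.18 kg, standing on the bed between the side rails, its far (+y) side 1 to 3 mm from the keeper bar's plane. Origin: centre of its underside; axes as the cradle. The gap to fill lies between its -y side (40 mm from the origin) and the jaw face.
- spacer1: one of three equal white spacers, loose, 0.07 kg, upright in a rack slot at the start. Block 80 mm (its x) x 22 mm thick (its y) x 30 mm high, with a centred tab on top, 24 mm wide (x), 10 mm thick (y), rising 35 mm above the block. Origin: centre of the underside. Pick it by the tab, across the 24 mm; its x goes along cradle x, either way round. The gap takes one or two.
- spacer2: one of three equal white spacers, loose, 0.07 kg, upright in a rack slot at the start. Block 80 mm (its x) x 22 mm thick (its y) x 30 mm high, with a centred tab on top, 24 mm wide (x), 10 mm thick (y), rising 35 mm above the block. Origin: centre of the underside. Pick it by the tab, across the 24 mm; its x goes along cradle x, either way round. The gap takes one or two.
- spacer3: one of three equal white spacers, loose, 0.07 kg, upright in a rack slot at the start. Block 80 mm (its x) x 22 mm thick (its y) x 30 mm high, with a centred tab on top, 24 mm wide (x), 10 mm thick (y), rising 35 mm above the block. Origin: centre of the underside. Pick it by the tab, across the 24 mm; its x goes along cradle x, either way round. The gap takes one or two.
- rack: grey plastic rack for the spacers, fixed, 110 x 140 mm, walls 14 mm high, three slots along its y at -40, 0 and +40 mm, 28 mm wide and 94 mm long, slot floor 5 mm above the table. Origin: centre of its underside. Axes: the spacers' axes when they stand in it.
- dish_a: round seedling dish, diameter 84 mm, 14 mm high with seedlings on it, beside the cradle: leave alone. Origin: centre of underside.
- dish_b: round seedling dish as dish_a, beyond the rack: leave alone.
- dish_c: round seedling dish as dish_a, to the left: leave alone.
- forceps: steel forceps, 140 mm long, 8 mm high, lying beside the rack: leave alone.
- seed_jar: amber glass jar, diameter 64 mm, 85 mm high: leave alone.
- scanner: black hand scanner, 135 mm long, 34 mm high: leave alone.
- beaker: white beaker, diameter 64 mm, 70 mm high: leave alone.

How it is judged:
On the way, in this order (a step that is already met when the one before it is completed fails the run):
1. the keeper bar is fully shut, with no spacer in the gap yet (value of joint keeper below 0.05 rad and not (x of spacer1 in the frame of cradle between -0.008 and 0.008 m and y of spacer1 in the frame of cradle between -0.06 and 0.03 m and z of spacer1 in the frame of cradle below 0.01 m and angle between spacer1's own z axis and vertical below 0.1 rad and angle between the x axis of spacer1 and the x axis of cradle, either way round below 0.15 rad) and not (x of spacer2 in the frame of cradle between -0.008 and 0.008 m and y of spacer2 in the frame of cradle between -0.06 and 0.03 m and z of spacer2 in the frame of cradle below 0.01 m and angle between spacer2's own z axis and vertical below 0.1 rad and angle between the x axis of spacer2 and the x axis of cradle, either way round below 0.15 rad) and not (x of spacer3 in the frame of cradle between -0.008 and 0.008 m and y of spacer3 in the frame of cradle between -0.06 and 0.03 m and z of spacer3 in the frame of cradle below 0.01 m and angle between spacer3's own z axis and vertical below 0.1 rad and angle between the x axis of spacer3 and the x axis of cradle, either way round below 0.15 rad)), for 0.2 s.
2. a spacer stands upright on the bed in the gap (((x of spacer1 in the frame of cradle between -0.008 and 0.008 m and y of spacer1 in the frame of cradle between -0.06 and 0.03 m and z of spacer1 in the frame of cradle below 0.01 m and angle between spacer1's own z axis and vertical below 0.1 rad and angle between the x axis of spacer1 and the x axis of cradle, either way round below 0.15 rad) or (x of spacer2 in the frame of cradle between -0.008 and 0.008 m and y of spacer2 in the frame of cradle between -0.06 and 0.03 m and z of spacer2 in the frame of cradle below 0.01 m and angle between spacer2's own z axis and vertical below 0.1 rad and angle between the x axis of spacer2 and the x axis of cradle, either way round below 0.15 rad) or (x of spacer3 in the frame of cradle between -0.008 and 0.008 m and y of spacer3 in the frame of cradle between -0.06 and 0.03 m and z of spacer3 in the frame of cradle below 0.01 m and angle between spacer3's own z axis and vertical below 0.1 rad and angle between the x axis of spacer3 and the x axis of cradle, either way round below 0.15 rad))), for 0.2 s.
At the end, for the whole second after the job is handed in: For the last second: keeper under 0.05 rad; fingers on jaw, jaw on a spacer and seed box on keeper each press over 3 N; box flat; every spacer upright and square (0.1, 0.15 rad) on the bed between jaw and box, within 8 mm of the middle, or upright in the rack (value of joint keeper below 0.05 rad and contact force between endstop and seedbox above 3 N and (contact force between pusher and spacer1 above 3 N or contact force between pusher and spacer2 above 3 N or contact force between pusher and spacer3 above 3 N) and contact force between the fingers and pusher above 3 N and value of joint jaw above 0.002 m and angle between seedbox's own z axis and vertical below 0.08 rad and z of seedbox in the frame of cradle below 0.01 m and ((x of spacer1 in the frame of cradle between -0.008 and 0.008 m and y of spacer1 in the frame of cradle between -0.06 and 0.03 m and z of spacer1 in the frame of cradle below 0.01 m and angle between spacer1's own z axis and vertical below 0.1 rad and angle between the x axis of spacer1 and the x axis of cradle, either way round below 0.15 rad) or (horizontal distance between spacer1 and rack below 0.06 m and z of spacer1 in the frame of rack below 0.012 m and angle between spacer1's own z axis and vertical below 0.15 rad)) and ((x of spacer2 in the frame of cradle between -0.008 and 0.008 m and y of spacer2 in the frame of cradle between -0.06 and 0.03 m and z of spacer2 in the frame of cradle below 0.01 m and angle between spacer2's own z axis and vertical below 0.1 rad and angle between the x axis of spacer2 and the x axis of cradle, either way round below 0.15 rad) or (horizontal distance between spacer2 and rack below 0.06 m and z of spacer2 in the frame of rack below 0.012 m and angle between spacer2's own z axis and vertical below 0.15 rad)) and ((x of spacer3 in the frame of cradle between -0.008 and 0.008 m and y of spacer3 in the frame of cradle between -0.06 and 0.03 m and z of spacer3 in the frame of cradle below 0.01 m and angle between spacer3's own z axis and vertical below 0.1 rad and angle between the x axis of spacer3 and the x axis of cradle, either way round below 0.15 rad) or (horizontal distance between spacer3 and rack below 0.06 m and z of spacer3 in the frame of rack below 0.012 m and angle between spacer3's own z axis and vertical below 0.15 rad))); the arm keeps its last pose, push and grip.
It fails at once if another thing on the table was moved more than 25 mm (distance of any of dish_a, dish_b, dish_c, forceps, seed_jar, scanner, beaker from where it was at the start of the episode above 0.025 m).
It fails at once if the seed box was taken out of the cradle (z of seedbox in the frame of cradle above 0.03 m).
It also fails if it takes over 72 s, if anything falls off the work surface, if the arm or the gripper's body presses on something with over 40 N, if the wrist force passes 120 N, or if a joint passes its speed limit or range.

### The arm

A 7-joint arm with a two-finger parallel gripper is mounted at the origin on the work surface. World frame = base frame: x ahead of the robot, y to its left, z up, the work surface at z = 0. Lengths are in m, angles in rad, forces in N, time in s.
With the tool pointing down it reaches from about 0.425 to 0.875 m from the base axis. Payload 8.4 kg.
Tool frame: the origin (TCP) lies on the centre line of the jaws, within the pads' length; the fingertips stand 19 mm ahead of it and the grasp point (between the pads) is the TCP; z points along the fingers, y is the direction in which the jaws open and shut (so a half turn about z gives the same grasp; the last joint's range is limited). The gripper opens to 87 mm and grips with 3 to 60 N. Pads are 19 mm wide; open, the fingers measure 117 mm over their backs; the gripper's body (75 mm by 190 mm) begins 51 mm behind the grasp point.
Start: joints at [1.239, 0.333, 0.04, 1.465, -0.013, 1.343, -0.059], TCP at [0.15, -0.632, 0.242] pointing down, gripper open.
Joint ranges: [-2.58, 2.58], [-0.38, 2.09], [-1.3, 1.39], [0.25, 2.4], [-1.5, 4.64], [0.08, 2.09], [-2.65, 2.65]. Speed limits (rad/s): [2.22, 2.22, 2.79, 2.79, 3.14, 3.14, 3.14].

### API

Orientations are given as [roll, pitch, yaw] about the fixed x, y, z axes, in that order (R = Rz(yaw) Ry(pitch) Rx(roll)).
In Python, from rig import ctrl gives the robot as it stands.
- The arm moves only by the tool step_arm, never from a script. Its argument "commands" is a list of rows, each a list of 5 numbers: the shift along the tool's x, y, z in units of 50 mm (1.0 is 50 mm), then the turn about the tool's z in units of 10 degrees (1.0 is 10 degrees), then the finger opening in mm, from 0 to 87. A call has 1 to 20 rows; each row is the pose to reach, as a shift and turn from the pose commanded when the call began, along the tool's axes at that moment; what a row does not reach only later rows make up. A row lasts 1/8 s, in which the tool goes at most 62.5 mm and 10.7 degrees, less where a joint would pass 70% of its speed; a pose out of reach is approached as far as the arm can. A call with a gripper value outside its range is refused whole. The fingers move at their own pace and stop on an object; "grip_force" is the grip in N (left out, the last holds). Time passes only in rows, so rows that repeat a pose let the fingers close. It gives the time, the measured TCP pose, the force and the opening at its end, in the units of the state.
- ctrl.sense(): the state, without advancing time (a new reading comes with each control period).
- ctrl.capture(name): name is "scene" or "top"; returns a dict with "img" (400x640x3 uint8, blue, green, red), "range_z" (400x640 float32, m along the optical axis (not along the pixel's ray), 0 where there is no reading), "vfov" (degrees; the focal length in pixels is half the picture's height over the tangent of half this angle, whatever the lens; pixels are square), "cx", "cy" (the principal point, pixels), "R" (3x3) and "t" (3): a world point X has camera coordinates R X + t. Camera axes: x right, y down, z forward; pixel columns grow to the right and rows downward; lengths in m; the calibration is good to about 2 mm. A picture is of the moment at which its call begins.
- ctrl.hand_in(): hands the job in, once; it reports no verdict.
Trained networks look in a picture, given as the dict that the camera call returned (one of the last four; its "shot" number tells which), for a name from the list of things; names that differ only in an ending like _2 or _b are one class to them, and where a whole thing is asked for, a point or a joint stands for the part that bears it (a point fixed in the world has none). Each returns a list of dicts, best first, with "conf" (0 to 1); they miss things now and then, are a little off and sometimes report something else, mostly with a low value. They report only what shows in the picture. A call takes as long as a camera call.
- ctrl.masks_of(query, picture): "mask" (400x640 bool, what is visible of it) and "extent" ([left, top, right, bottom] in pixels, round what is visible of it).
The state is a dict: "time": time; "qpos": joint angles; "joint_vel": joint speeds; "tau": joint torques, N m; "position": TCP position; "orientation": TCP orientation; "wrist_force": force on the tool from outside, world axes, zero at the start; "torque": the same for the moment, N m; "opening": finger opening in m.
Only numpy, scipy, OpenCV 4.12 (cv2) and the standard library are available. Lean on these libraries where they do the work, as an engineer would, in place of code of your own. Each camera call takes 0.05 s, during which the arm holds its last target. There are 200 camera calls.

## Working session

There is one attempt and no reset: what is moved stays moved. The work goes in short steps, Python scripts to look and compute and a tool call to move; the robot and the scene stay as the last step left them, time stands still between calls to the robot, and variables do not carry over. Pictures are saved under pics/ and viewed, about 8 in all and at most 12, crops included, and the job is handed in when it is done.

Besides the shell and the picture viewer there is one more tool, called after "Emit:" as a command line: name --pt "numbers of a row" for each row, then --argument value for the rest. step_arm: Moves the arm, as the interface text tells. Its arguments: {"type":"object","properties":{"commands":{"type":"array"},"grip_force":{"type":"number"}},"required":["commands"]}

```bash
ls; mkdir -p pics
cat > h.py <<'E'
import numpy as np, cv2
from rig import ctrl
def cap(n):
    return ctrl.capture(n)
def cloud(p):
    f=200/np.tan(np.radians(p["vfov"])/2); z=p["range_z"].astype(float)
    v,u=np.mgrid[0:400,0:640]
    P=np.stack([(u-p["cx"])/f*z,(v-p["cy"])/f*z,z],-1)
    W=(P-np.array(p["t"]))@np.array(p["R"])
    W[z==0]=np.nan
    return W
def proj(p,X):
    f=200/np.tan(np.radians(p["vfov"])/2)
    c=np.array(p["R"])@np.array(X,float)+np.array(p["t"])
    return c[0]/c[2]*f+p["cx"],c[1]/c[2]*f+p["cy"]
E
python3 - <<'E'
from h import *
s=ctrl.sense();print({k:np.round(v,3).tolist() for k,v in s.items()})
ims=[]
for n in("scene","top"):
    p=cap(n);W=cloud(p);print(n,p["vfov"],-np.array(p["R"]).T@p["t"],np.round(p["R"],3).tolist(), (p["range_z"]>0).mean())
    cv2.imwrite(f"pics/{n}0.png",p["img"])
    for q in["cradle","rack","seedbox","spacer1","jaw","keeper","endstop","dish_a","seed_jar"]:
        for d in ctrl.masks_of(q,p)[:4]:
            w=W[d["mask"]];w=w[~np.isnan(w[:,0])]
            if len(w): print(q,round(d["conf"],2),np.round(d["extent"]),len(w),np.round(np.median(w,0),3),"min",np.round(np.percentile(w,2,axis=0),3),"max",np.round(np.percentile(w,98,axis=0),3))
E
```

```text
pics
{'time': 0.0, 'qpos': [1.239, 0.334, 0.04, 1.466, -0.013, 1.343, -0.058], 'joint_vel': [-0.001, 0.002, -0.001, 0.0, -0.002, -0.001, -0.0], 'tau': [-0.002, -65.635, 1.334, -40.38, -0.06, 0.045, 0.0], 'position': [0.15, -0.632, 0.241], 'orientation': [-3.14, 0.0, 0.233], 'wrist_force': [0.168, -0.452, 0.756], 'torque': [0.034, -0.025, -0.03], 'opening': 0.087}
scene 43.68076201735042 [1.41939487 0.72272637 0.74845912] [[-0.642, 0.767, 0.02], [0.384, 0.344, -0.857], [-0.664, -0.542, -0.515]] 0.9953125
cradle 0.97 [282. 193. 405. 257.] 2269 [0.556 0.109 0.008] min [ 0.452 -0.063  0.001] max [0.6   0.217 0.034]
cradle 0.68 [491. 211. 520. 242.] 766 [0.334 0.423 0.05 ] min [0.285 0.395 0.003] max [0.347 0.45  0.072]
rack 0.84 [228. 162. 276. 183.] 259 [ 0.53  -0.274  0.013] min [ 0.464 -0.376  0.004] max [ 0.561 -0.245  0.019]
seedbox 0.86 [334. 202. 374. 228.] 589 [0.534 0.096 0.033] min [0.483 0.062 0.011] max [0.564 0.143 0.039]
seedbox 0.35 [355. 196. 383. 227.] 327 [0.525 0.156 0.066] min [0.378 0.091 0.001] max [0.575 0.16  0.093]
spacer1 0.69 [231. 142. 251. 164.] 151 [ 0.488 -
[... 2968 characters left out ...]
 0.003] max [0.577 0.17  0.092]
keeper 0.49 [326. 191. 360. 222.] 582 [ 0.52  -0.029  0.026] min [ 0.489 -0.08   0.011] max [0.55  0.008 0.069]
endstop 0.95 [268. 177. 278. 234.] 395 [0.527 0.149 0.048] min [0.444 0.136 0.005] max [0.594 0.166 0.092]
dish_a 0.96 [164. 153. 192. 182.] 673 [0.631 0.422 0.014] min [0.595 0.387 0.008] max [0.671 0.46  0.047]
dish_a 0.93 [436. 164. 466. 190.] 682 [ 0.593 -0.343  0.014] min [ 0.558 -0.382  0.007] max [ 0.631 -0.307  0.052]
dish_a 0.61 [318. 148. 348. 171.] 643 [ 0.649 -0.013  0.014] min [ 0.614 -0.049  0.008] max [0.688 0.023 0.051]
seed_jar 0.65 [478. 259. 512. 280.] 686 [ 0.343 -0.416  0.082] min [ 0.315 -0.453  0.016] max [ 0.371 -0.399  0.087]
```

Run:
```python
from h import *
Ws=[];
for n in("scene","top"):
    p=cap(n);W=cloud(p);Ws.append(W)
    if n=="top":
        a=cv2.resize(p["img"][140:290,230:500],None,fx=2.9,fy=2.9,interpolation=cv2.INTER_CUBIC);
    else: b=cv2.resize(p["img"][110:270,210:420],None,fx=3.7,fy=3.7,interpolation=cv2.INTER_CUBIC)
cv2.imwrite("pics/a.png",a);cv2.imwrite("pics/b.png",b)
def rep(nm,x0,x1,y0,y1,z0,z1):
    for n,W in zip(("sc","top"),Ws):
        w=W.reshape(-1,3);w=w[(w[:,0]>x0)&(w[:,0]<x1)&(w[:,1]>y0)&(w[:,1]<y1)&(w[:,2]>z0)&(w[:,2]<z1)]
        if len(w)<5: print(nm,n,len(w));continue
        r=cv2.minAreaRect(w[:,:2].astype(np.float32)*1000)
        print(nm,n,len(w),"mean",np.round(w.mean(0),4),"lo",np.round(w.min(0),4),"hi",np.round(w.max(0),4),"rect",np.round(r[0],1),np.round(r[1],1),round(r[2],1))
for k,(y0,y1) in enumerate([(-.30,-.265),(-.345,-.303),(-.385,-.345)]):
    rep(f"tab{k}",.42,.56,y0,y1,.045,.09)
    rep(f"blk{k}",.42,.56,y0,y1,.024,.038)
rep("jawtab",.47,.58,-.09,.03,.045,.09)
rep("jaw",.47,.58,-.09,.03,.031,.045)
rep("box",.46,.59,.05,.145,.028,.042)
rep("keeper",.45,.62,.13,.18,.05,.12)
rep("bed",.43,.62,-.12,.25,.0045,.009)
rep("rails",.43,.62,-.04,.14,.015,.021)
rep("rackw",.40,.58,-.41,-.23,.011,.018)
```

```text
tab0 sc 79 mean [ 0.5034 -0.2842  0.0602] lo [ 0.4868 -0.297   0.046 ] hi [ 0.5148 -0.2738  0.073 ] rect [ 502.1 -285.4] [18.2 24.8] 60.8
tab0 top 60 mean [ 0.4984 -0.2853  0.0636] lo [ 0.4869 -0.2947  0.0455] hi [ 0.5112 -0.2788  0.0712] rect [ 498.8 -286.8] [10.4 24.3] 68.6
blk0 sc 132 mean [ 0.5071 -0.2815  0.0323] lo [ 0.4658 -0.2997  0.0244] hi [ 0.5434 -0.2656  0.038 ] rect [ 503.4 -284.2] [27.2 79.2] 75.0
blk0 top 179 mean [ 0.4933 -0.2821  0.0331] lo [ 0.4589 -0.2998  0.0244] hi [ 0.5396 -0.2651  0.0379] rect [ 498.8 -287.2] [22.9 79.7] 69.3
tab1 sc 69 mean [ 0.4961 -0.3233  0.0606] lo [ 0.478  -0.336   0.0456] hi [ 0.5583 -0.3157  0.0734] rect [ 518.3 -330.8] [17.3 79.3] 72.6
tab1 top 65 mean [ 0.4907 -0.3243  0.0629] lo [ 0.477  -0.3352  0.0458] hi [ 0.5585 -0.317   0.0714] rect [ 517.5 -331.1] [13.3 82.1] 78.9
blk1 sc 90 mean [ 0.5076 -0.3235  0.0328] lo [ 0.4419 -0.345   0.0241] hi [ 0.5359 -0.3031  0.0377] rect [ 488.9 -324.7] [42.2 93.2] 89.0
blk1 top 230 mean [ 0.4875 -0.3225  0.0332] lo [ 0.4373 -0.3442  0.0242] hi [ 0.5352 -0.3032  0.038 ] rect [ 486.3 -323.7] [98.  
[... 1739 characters left out ...]
7.7 184.6] 89.4
bed top 1905 mean [0.5182 0.0625 0.0061] lo [ 0.434  -0.1136  0.0045] hi [0.6151 0.2452 0.009 ] rect [525.4  66.6] [173.9 354.7] 1.9
rails sc 214 mean [0.5466 0.0459 0.0181] lo [ 0.4546 -0.0375  0.015 ] hi [0.6193 0.1398 0.021 ] rect [538.9  55.1] [141.4 187.4] 9.0
rails top 249 mean [0.5205 0.0522 0.0177] lo [ 0.4725 -0.0394  0.015 ] hi [0.6194 0.139  0.021 ] rect [545.4  51.5] [144.7 179.2] 1.7
rackw sc 283 mean [ 0.5221 -0.3038  0.0149] lo [ 0.419  -0.4097  0.011 ] hi [ 0.5797 -0.237   0.018 ] rect [ 510.9 -331.2] [145.1 154.5] 69.2
rackw top 886 mean [ 0.5007 -0.3228  0.0137] lo [ 0.4137 -0.4068  0.011 ] hi [ 0.5796 -0.2425  0.018 ] rect [ 510.5 -333.5] [138.9 159.5] 70.5
```

View pics/a.png

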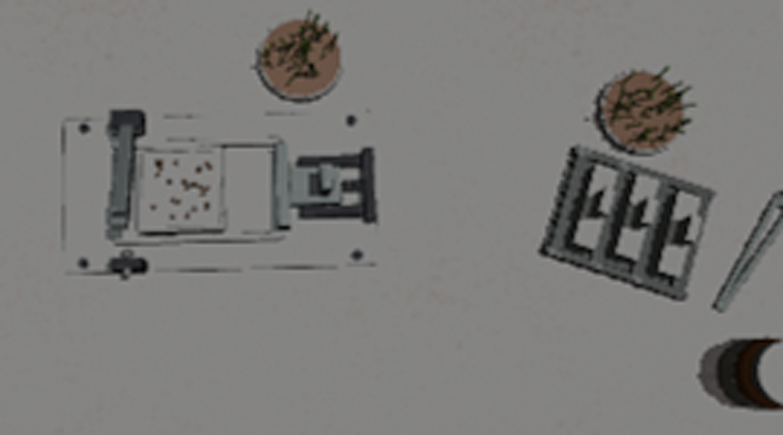

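View pics/b.png

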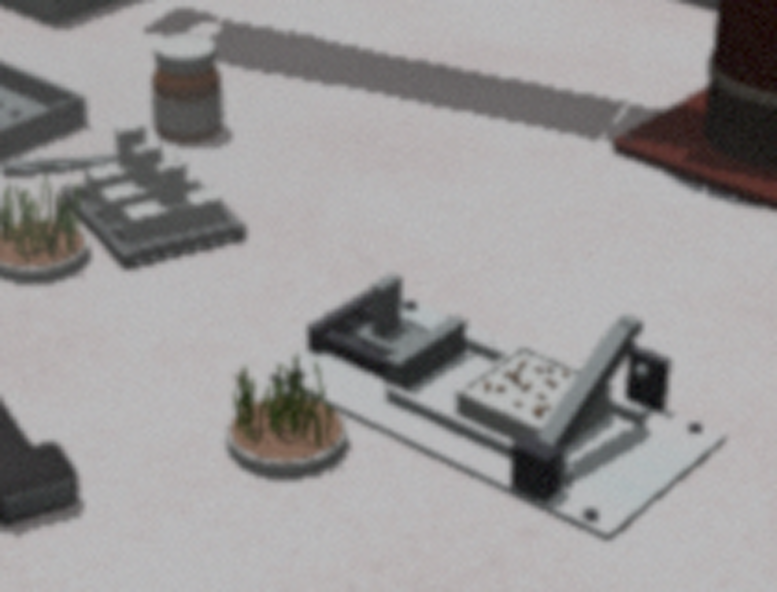

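```bash
cat >> h.py <<'E'
def rel(*pts):
    """each pt x,y,z,yaw(deg) -> row shifts from the present pose"""
    s=ctrl.sense();yaw=s["orientation"][2];c,n=np.cos(yaw),np.sin(yaw)
    A=np.array([[c,n,0],[n,-c,0],[0,0,-1]])
    print("now",np.round(s["position"],4),round(np.degrees(yaw),1),"t",round(s["time"],2),"F",np.round(s["wrist_force"],1),"op",round(s["opening"],4))
    for x,y,z,w in pts:
        print(np.round(A@(np.array([x,y,z])-s["position"])/.05,2),round(-(w-np.degrees(yaw))/10,2))
def rep(nm,Ws,x0,x1,y0,y1,z0,z1):
    for n,W in zip(("sc","top"),Ws):
        w=W.reshape(-1,3);w=w[(w[:,0]>x0)&(w[:,0]<x1)&(w[:,1]>y0)&(w[:,1]<y1)&(w[:,2]>z0)&(w[:,2]<z1)]
        if len(w)<4: print(nm,n,len(w));continue
        r=cv2.minAreaRect(w[:,:2].astype(np.float32)*1000)
        print(nm,n,len(w),"mean",np.round(w.mean(0),4),"lo",np.round(w.min(0),4),"hi",np.round(w.max(0),4),"rect",np.round(r[0],1),np.round(r[1],1),round(r[2],1))
E
python3 - <<'E'
from h import *
Ws=[cloud(cap(n)) for n in("scene","top")]
for k,(x0,x1,y0,y1) in enumerate([(.48,.53,-.30,-.265),(.465,.52,-.345,-.303),(.45,.51,-.385,-.345),(.5,.55,-.05,-.01)]): rep(f"tab{k}",Ws,x0,x1,y0,y1,.066,.08)
rep("hinge post",Ws,.575,.62,.12,.18,.044,.052)
rep("latch post",Ws,.43,.47,.12,.18,.044,.052)
rep("jawtop",Ws,.47,.58,-.005,.03,.032,.04)
for i in range(6): rep(f"bar{i}",Ws,.48+.015*i,.483+.015*i,.13,.18,.03,.12)
rel((.45,-.40,.24,40),(.53,-.05,.2,80),(.503,.15,.16,91))
E
```

```text
tab0 sc 27 mean [ 0.5026 -0.2856  0.0696] lo [ 0.4866 -0.2931  0.0666] hi [ 0.514  -0.2787  0.0747] rect [ 500.3 -285.8] [13.9 26.7] 81.6
tab0 top 33 mean [ 0.4987 -0.287   0.0693] lo [ 0.4882 -0.295   0.0666] hi [ 0.51   -0.2805  0.0719] rect [ 499.2 -287.3] [ 9.4 23.1] 65.4
tab1 sc 25 mean [ 0.4919 -0.3226  0.0699] lo [ 0.4785 -0.3315  0.0661] hi [ 0.5063 -0.3153  0.0736] rect [ 492.4 -323. ] [16.  24.8] 74.8
tab1 top 37 mean [ 0.4893 -0.3257  0.0688] lo [ 0.4774 -0.3334  0.0662] hi [ 0.5015 -0.3192  0.0716] rect [ 489.  -325.8] [10.3 23.6] 71.2
tab2 sc 20 mean [ 0.4773 -0.3621  0.0709] lo [ 0.4651 -0.3745  0.0665] hi [ 0.4896 -0.3549  0.0734] rect [ 476.  -361.9] [16.9 21.7] 59.8
tab2 top 34 mean [ 0.4727 -0.3636  0.0695] lo [ 0.4613 -0.372   0.067 ] hi [ 0.4848 -0.3558  0.0727] rect [ 472.9 -364. ] [ 9.9 23.6] 70.9
tab3 sc 26 mean [ 0.5267 -0.0309  0.0706] lo [ 0.5159 -0.0391  0.0674] hi [ 0.5391 -0.0256  0.0735] rect [527.1 -31.3] [23.2 12.6] 10.3
tab3 top 34 mean [ 0.5237 -0.0331  0.0687] lo [ 0.5119 -0.0373  0.0663] hi [ 0.5341 -0.0289  0.0744] rect [523.  -33.1] [ 8.2 22.1] 8
[... 1768 characters left out ...]
.0726] rect [526.6 146. ] [21.7  1. ] 85.8
bar4 sc 15 mean [0.5414 0.1554 0.0633] lo [0.5401 0.1477 0.0484] hi [0.5429 0.1608 0.0721] rect [541.5 154.3] [ 2.5 13.1] 1.9
bar4 top 13 mean [0.5418 0.1423 0.0451] lo [0.5402 0.1301 0.0303] hi [0.543  0.1556 0.0642] rect [541.6 142.8] [ 2.8 25.5] 0.0
bar5 sc 14 mean [0.5564 0.1526 0.0515] lo [0.5551 0.1339 0.0334] hi [0.5577 0.1608 0.0603] rect [556.2 147.4] [27.   2.5] 88.8
bar5 top 11 mean [0.5567 0.146  0.0453] lo [0.5551 0.133  0.0303] hi [0.5577 0.1574 0.0556] rect [557.1 145.3] [ 2.6 24.4] 4.6
now [ 0.1499 -0.6324  0.2415] 13.3 t 1.2 F [ 0.   0.4 -0.4] op 0.0871
[ 6.91 -3.14  0.03] -2.67
[10.08 -9.58  0.83] -6.67
[ 10.48 -13.6    1.63] -7.77
```

Emit:
step_arm --pt "6.9 -3.1 0 -2.7 0" --pt "6.9 -3.1 0 -2.7 0" --pt "6.9 -3.1 0 -2.7 0" --pt "6.9 -3.1 0 -2.7 0" --pt "6.9 -3.1 0 -2.7 0" --pt "6.9 -3.1 0 -2.7 0" --pt "10.1 -9.6 0.8 -6.7 0" --pt "10.1 -9.6 0.8 -6.7 0" --pt "10.1 -9.6 0.8 -6.7 0" --pt "10.1 -9.6 0.8 -6.7 0" --pt "10.1 -9.6 0.8 -6.7 0" --pt "10.1 -9.6 0.8 -6.7 0" --pt "10.5 -13.6 1.6 -7.77 0" --pt "10.5 -13.6 1.6 -7.77 0" --pt "10.5 -13.6 1.6 -7.77 0" --pt "10.5 -13.6 1.6 -7.77 0" --pt "10.5 -13.6 1.6 -7.77 0" --pt "10.5 -13.6 1.6 -7.77 0"

```text
time: 3.45
position: [0.5044, 0.1488, 0.1617]
orientation: [3.141, 0.001, 1.587]
wrist_force: [-0.7, -0.6, 0.4]
opening: 0.0005
```

Run:
```python
from h import *
rel((.515,.1505,.125,91),(.515,.1505,.108,91),(.508,.1505,.085,91),(.503,.1505,.065,91),(.502,.1505,.059,91))
```

```text
now [0.5044 0.1488 0.1617] 90.9 t 3.45 F [-0.7 -0.6  0.4] op 0.0005
[0.03 0.21 0.73] -0.01
[0.03 0.21 1.07] -0.01
[0.03 0.07 1.53] -0.01
[ 0.03 -0.03  1.93] -0.01
[ 0.03 -0.05  2.05] -0.01
```

Push along the arc, slowly, to just above shut.

Emit:
step_arm --pt "0.03 0.2 0.5 0 0" --pt "0.03 0.2 0.9 0 0" --pt "0.03 0.2 1.05 0 0" --pt "0.03 0.16 1.2 0 0" --pt "0.03 0.12 1.35 0 0" --pt "0.03 0.08 1.5 0 0" --pt "0.03 0.04 1.65 0 0" --pt "0.03 0 1.8 0 0" --pt "0.03 -0.03 1.9 0 0" --pt "0.03 -0.04 1.97 0 0" --pt "0.03 -0.04 2.0 0 0"

```text
time: 4.82
position: [0.5016, 0.1518, 0.0612]
orientation: [-3.141, -0.0, 1.589]
wrist_force: [-1.3, 0.8, 1.9]
opening: 0.0004
```

Emit:
step_arm --pt "0 0 0.04 0 0" --pt "0 0 0.08 0 0" --pt "0 0 0.12 0 0" --pt "0 0 0.12 0 0"

```text
time: 5.32
position: [0.5018, 0.152, 0.0585]
orientation: [3.142, 0.002, 1.589]
wrist_force: [-18.1, -5.3, 43.4]
opening: 0.0003
```

Emit:
step_arm --pt "0 0 -0.5 0 0" --pt "0 0 -1.5 0 40" --pt "0 0 -2.2 0 50" --pt "-1 0 -2.2 0 50" --pt "-2.2 0 -2.2 0 50" --pt "-3.3 0 -2.2 0 50" --pt "-4.4 0 -2.2 0 50"

```text
time: 6.2
position: [0.5057, -0.0702, 0.1656]
orientation: [3.141, 0.0, 1.589]
wrist_force: [1.1, 0.4, 0.3]
opening: 0.0477
```

Run:
```python
from h import *
P=[cap(n) for n in("scene","top")];Ws=[cloud(p) for p in P]
for i in range(7): rep(f"bar{i}",Ws,.47+.015*i,.474+.015*i,.145,.158,.028,.12)
rep("box",Ws,.482,.55,.05,.141,.028,.042)
cv2.imwrite("pics/c.png",cv2.resize(P[0]["img"][170:270,260:420],None,fx=4.5,fy=4.5,interpolation=cv2.INTER_CUBIC))
rel((.53,-.25,.16,80),(.500,-.2865,.12,71),(.5,-.2865,.058,71))
```

```text
bar0 sc 1
bar0 top 9 mean [0.4722 0.1508 0.0352] lo [0.4712 0.1453 0.0314] hi [0.4735 0.1558 0.039 ] rect [472.3 150.6] [10.5  2.2] 89.7
bar1 sc 4 mean [0.4874 0.1561 0.0366] lo [0.4864 0.1549 0.0294] hi [0.4886 0.1569 0.041 ] rect [487.3 156.2] [3.  0.8] 38.6
bar1 top 4 mean [0.4867 0.1513 0.0396] lo [0.4866 0.1472 0.0385] hi [0.4869 0.1554 0.04  ] rect [486.6 151.3] [8.2 0.1] 87.9
bar2 sc 6 mean [0.502  0.1524 0.0384] lo [0.5007 0.1474 0.028 ] hi [0.5032 0.1576 0.0428] rect [501.9 152.5] [10.3  2.2] 88.4
bar2 top 8 mean [0.5018 0.1516 0.0384] lo [0.5003 0.1476 0.0362] hi [0.5034 0.1559 0.0417] rect [501.9 151.7] [3.1 8.2] 0.8
bar3 sc 6 mean [0.5173 0.1534 0.0413] lo [0.5164 0.1477 0.0387] hi [0.5184 0.1575 0.0443] rect [517.5 152.6] [9.8 1.8] 88.6
bar3 top 4 mean [0.5169 0.1519 0.0381] lo [0.5165 0.148  0.0368] hi [0.5171 0.1561 0.0403] rect [516.8 152.1] [8.1 0.6] 89.8
bar4 sc 4 mean [0.5318 0.1507 0.0418] lo [0.5309 0.1455 0.0406] hi [0.5328 0.1548 0.0434] rect [531.9 150.1] [9.3 1.8] 88.9
bar4 top 9 mean [0.5322 0.1512 0.0375] lo [0.5304 0.1452 0.0343] hi [0.5338 0.1565 0.0413] 
[... 235 characters left out ...]
 0.1566 0.0399] rect [547.2 151. ] [11.2  0.2] 86.5
bar6 sc 4 mean [0.5622 0.1517 0.0419] lo [0.5619 0.1491 0.0405] hi [0.5626 0.1555 0.0429] rect [562.4 152.3] [6.4 0.7] 87.3
bar6 top 8 mean [0.5617 0.152  0.0398] lo [0.5603 0.1459 0.037 ] hi [0.5634 0.1564 0.0419] rect [562.1 151.2] [ 3.2 10.4] 2.4
box sc 431 mean [0.5161 0.1002 0.0339] lo [0.4821 0.0612 0.0297] hi [0.5499 0.1408 0.0395] rect [515.9 101.2] [79.8 67.3] 89.6
box top 693 mean [0.5159 0.1012 0.0315] lo [0.482  0.0616 0.028 ] hi [0.5487 0.1409 0.0376] rect [515.4 101.2] [66.7 79.4] 0.0
now [ 0.5053 -0.0753  0.1651] 90.5 t 6.3 F [-0.7 -0.5 -0.6] op 0.0492
[-3.5   0.46  0.1 ] 1.05
[-4.22 -0.14  0.9 ] 1.95
[-4.22 -0.14  2.14] 1.95
```

View pics/c.png

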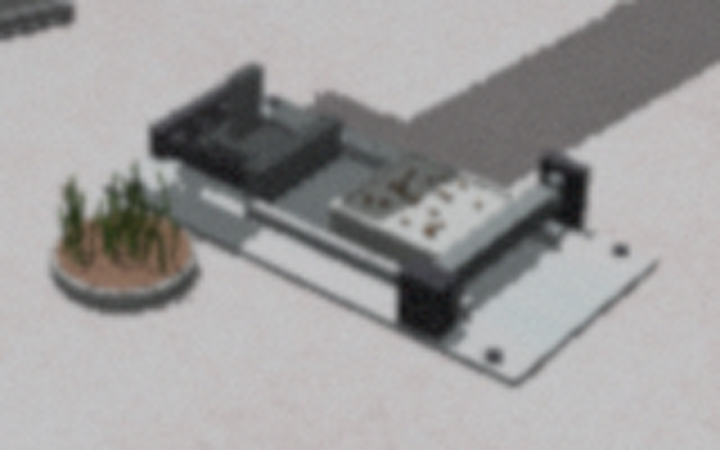

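Emit:
step_arm --pt "-1.1 0 0.1 0.5 50" --pt "-2.3 0 0.1 1.0 50" --pt "-3.5 -0.1 0.2 1.95 50" --pt "-4.22 -0.14 0.9 1.95 50" --pt "-4.22 -0.14 0.9 1.95 50" --pt "-4.22 -0.14 0.9 1.95 50" --pt "-4.22 -0.14 1.5 1.95 50" --pt "-4.22 -0.14 1.5 1.95 50"

```text
time: 7.3
position: [0.5023, -0.2773, 0.0898]
orientation: [-3.139, -0.001, 1.251]
wrist_force: [-0.8, 0.7, 0.6]
opening: 0.05
```

Run:
```python
from h import *
P=[cap(n) for n in("scene","top")]
cv2.imwrite("pics/d.png",cv2.resize(P[0]["img"][100:220,200:330],None,fx=5,fy=5,interpolation=cv2.INTER_CUBIC))
rel((.5,-.2865,.057,71))
```

```text
now [ 0.5035 -0.2784  0.0917] 71.6 t 7.4 F [-0.9 -0.3  0.8] op 0.05
[-0.18 -0.01  0.69] 0.06
```

View pics/d.png

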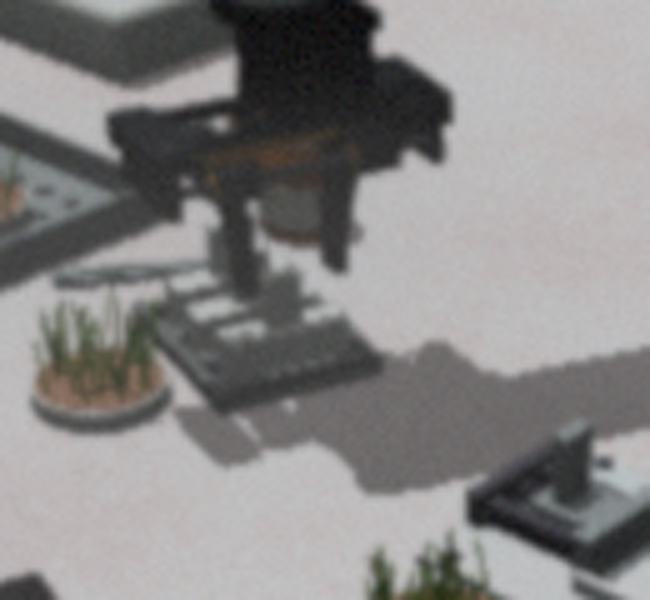

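Emit:
step_arm --pt "-0.18 0 0.2 0 50" --pt "-0.18 0 0.45 0 50" --pt "-0.18 0 0.66 0 50" --pt "-0.18 0 0.66 0 20" --pt "-0.18 0 0.66 0 15" --pt "-0.18 0 0.66 0 15" --pt "-0.18 0 0.66 0 15" --pt "-0.18 0 0.66 0 15" --pt "-0.18 0 0.3 0 15" --pt "-0.18 0 -0.2 0 15" --pt "-0.18 0 -0.7 0 15" --pt "-0.18 0 -0.7 0 15" --pt "-0.18 0 -0.7 0 15" --grip_force 30

```text
time: 9.02
position: [0.4995, -0.2877, 0.1254]
orientation: [-3.141, 0.0, 1.248]
wrist_force: [-0.7, -0.4, -1.6]
opening: 0.0237
```

Run:
```python
from h import *
P=[cap(n) for n in("scene","top")];Ws=[cloud(p) for p in P]
x,y,z=ctrl.sense()["position"]
rep("held blk",Ws,x-.06,x+.06,y-.04,y+.04,z-.06,z-.015)
rel((.524,.046,.1,91),(.524,.046,.12,91))
```

```text
held blk sc 315 mean [ 0.5062 -0.2805  0.0927] lo [ 0.4626 -0.3153  0.0704] hi [ 0.5432 -0.2604  0.1096] rect [ 501.4 -283.9] [33.6 82.8] 65.0
held blk top 53 mean [ 0.4949 -0.2775  0.0881] lo [ 0.4608 -0.2991  0.0741] hi [ 0.5383 -0.2637  0.1054] rect [ 499.3 -282.1] [14.  78.9] 72.0
now [ 0.4992 -0.2876  0.1247] 71.5 t 9.12 F [ 0.1 -0.1 -0.9] op 0.0234
[ 6.48 -1.64  0.49] -1.95
[ 6.48 -1.64  0.09] -1.95
```

Emit:
step_arm --pt "1.1 -0.3 0 -0.3 15" --pt "2.2 -0.6 0 -0.6 15" --pt "3.3 -0.9 0 -0.9 15" --pt "4.4 -1.2 0 -1.3 15" --pt "5.5 -1.5 0 -1.7 15" --pt "6.48 -1.62 0 -1.95 15" --pt "6.48 -1.62 0 -1.95 15" --pt "6.48 -1.62 0 -1.95 15" --pt "6.48 -1.62 0 -1.95 15"

```text
time: 10.25
position: [0.5254, 0.0436, 0.1251]
orientation: [-3.141, 0.0, 1.587]
wrist_force: [0.6, -0.3, -0.4]
opening: 0.0238
```

Run:
```python
from h import *
P=[cap(n) for n in("scene","top")];Ws=[cloud(p) for p in P]
x,y,z=ctrl.sense()["position"]
rep("held blk",Ws,x-.06,x+.06,y-.04,y+.04,z-.06,z-.012)
rep("box",Ws,.47,.58,.05,.138,.026,.042)
rep("railR",Ws,.56,.585,-.03,.13,.014,.022)
rep("railL",Ws,.465,.485,-.03,.13,.014,.022)
rep("jaw",Ws,.47,.58,-.002,.03,.030,.040)
cv2.imwrite("pics/e.png",np.hstack([cv2.resize(P[0]["img"][130:250,270:400],None,fx=3,fy=3,interpolation=cv2.INTER_CUBIC),cv2.resize(P[1]["img"][140:260,240:370],None,fx=3,fy=3,interpolation=cv2.INTER_CUBIC)]))
rel((.523,.046,.075,91))
```

```text
held blk sc 355 mean [0.5358 0.0508 0.0939] lo [0.4855 0.0309 0.0715] hi [0.5693 0.0591 0.1133] rect [527.3  45.9] [26.8 84.6] 86.7
held blk top 0
box sc 565 mean [0.526  0.0992 0.0335] lo [0.4784 0.059  0.0263] hi [0.5657 0.1379 0.0393] rect [522.3  99.1] [87.2 77.9] 1.7
box top 311 mean [0.5144 0.1232 0.0315] lo [0.4798 0.0996 0.0262] hi [0.5794 0.1379 0.0378] rect [530.4 120.8] [99.5 37.3] 3.0
railR sc 141 mean [0.5693 0.0678 0.0183] lo [0.5601 0.0046 0.014 ] hi [0.5771 0.1213 0.0219] rect [568.6  63. ] [116.7  17. ] 90.0
railR top 3
railL sc 35 mean [0.4806 0.0271 0.018 ] lo [0.4762 0.0057 0.014 ] hi [0.485  0.0478 0.0218] rect [480.9  26.7] [42.2  8.3] 88.4
railL top 32 mean [0.4759 0.1113 0.0178] lo [0.4724 0.0979 0.0147] hi [0.481  0.1283 0.0218] rect [476.7 113.1] [ 8.5 30.4] 0.2
jaw sc 69 mean [0.5438 0.0084 0.0357] lo [0.5147 0.0007 0.0304] hi [0.5674 0.0148 0.0398] rect [541.    8.2] [52.8 13.9] 1.0
jaw top 0
now [0.5255 0.0439 0.1254] 90.9 t 10.35 F [-0.8  0.2  0.1] op 0.0236
[ 0.04 -0.05  1.01] -0.01
```

View pics/e.png

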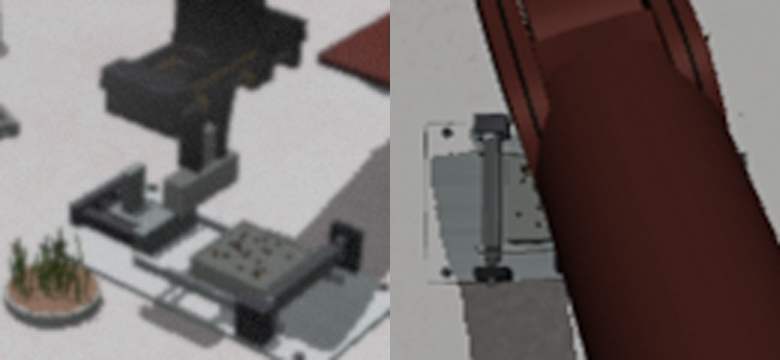

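Emit:
step_arm --pt "0.03 -0.05 0.4 0 15" --pt "0.03 -0.05 0.8 0 15" --pt "0.03 -0.05 1.0 0 15" --pt "0.03 -0.05 1.1 0 15" --pt "0.03 -0.05 1.2 0 15" --pt "0.03 -0.05 1.26 0 15" --pt "0.03 -0.05 1.26 0 15"

```text
time: 11.22
position: [0.5232, 0.0466, 0.0627]
orientation: [3.141, -0.0, 1.589]
wrist_force: [-0.5, 0.8, -0.5]
opening: 0.0238
```

Emit:
step_arm --pt "0 0 0.05 0 15" --pt "0 0 0.05 0 15" --pt "0.04 0 0.05 0 15" --pt "0.08 0 0.05 0 15" --pt "0.1 0 0.05 0 15" --pt "0.1 0 0.05 0 15"

```text
time: 11.98
position: [0.523, 0.0517, 0.0601]
orientation: [-3.142, -0.0, 1.589]
wrist_force: [-0.5, -0.3, -0.6]
opening: 0.0236
```

Emit:
step_arm --pt "0.02 0 0 0 15" --pt "0.04 0 0 0 15" --pt "0.04 0 0 0 15" --pt "0.04 0 0 0 15"

```text
time: 12.48
position: [0.5233, 0.0525, 0.0601]
orientation: [3.141, 0.001, 1.588]
wrist_force: [0.3, -5.1, 0.3]
opening: 0.0236
```

Emit:
step_arm --pt "-0.02 0 0 0 15" --pt "-0.02 0 0 0 50" --pt "-0.02 0 0 0 50" --pt "-0.02 0 0 0 50" --pt "-0.02 0 -0.6 0 50" --pt "-0.02 0 -1.5 0 50" --pt "-1.2 0 -1.7 0.3 50" --pt "-2.4 0.2 -1.7 0.6 50" --pt "-3.6 0.2 -1.7 0.9 50" --pt "-4.8 0.2 -1.7 1.3 50" --pt "-6.0 0 -1.7 1.7 50" --pt "-7.0 -0.2 -1.7 2.0 50" --pt "-7.3 -0.5 -1.2 2.0 50" --pt "-7.3 -0.5 -1.2 2.0 50" --pt "-7.3 -0.5 -1.2 2.0 50"

```text
time: 14.35
position: [0.5058, -0.3102, 0.1208]
orientation: [3.141, -0.001, 1.242]
wrist_force: [0.3, -0.0, 0.7]
opening: 0.05
```

Run:
```python
from h import *
P=[cap(n) for n in("scene","top")];Ws=[cloud(p) for p in P]
rep("sp0 tab",Ws,.49,.56,.03,.08,.055,.08)
rep("sp0 blk",Ws,.47,.58,.02,.058,.030,.042)
rep("jaw",Ws,.47,.58,-.005,.025,.031,.040)
rep("box",Ws,.47,.58,.064,.138,.026,.042)
rep("tab1",Ws,.465,.52,-.345,-.303,.066,.08)
cv2.imwrite("pics/f.png",np.hstack([cv2.resize(P[0]["img"][130:250,270:400],None,fx=3,fy=3,interpolation=cv2.INTER_CUBIC),cv2.resize(P[1]["img"][140:260,240:370],None,fx=3,fy=3,interpolation=cv2.INTER_CUBIC)]))
rel((.489,-.3255,.1,71),(.489,-.3255,.058,71))
```

```text
sp0 tab sc 61 mean [0.5273 0.0554 0.0658] lo [0.5126 0.0488 0.0551] hi [0.5389 0.0604 0.0734] rect [525.9  54.4] [26.5 11.2] 2.5
sp0 tab top 39 mean [0.5221 0.0511 0.0675] lo [0.5102 0.0471 0.0552] hi [0.5347 0.055  0.0722] rect [522.4  51.1] [24.5  7.9] 0.2
sp0 blk sc 75 mean [0.5365 0.051  0.0369] lo [0.4854 0.0397 0.0307] hi [0.5674 0.0579 0.041 ] rect [526.4  48.8] [18.1 81.9] 89.9
sp0 blk top 129 mean [0.5207 0.0485 0.0349] lo [0.4835 0.0424 0.0304] hi [0.5609 0.0563 0.0404] rect [522.2  49.4] [13.8 77.4] 89.8
jaw sc 104 mean [0.5284 0.008  0.0361] lo [ 0.4842 -0.0018  0.0316] hi [0.5662 0.0147 0.0399] rect [525.3   6.7] [16.2 81.9] 88.7
jaw top 126 mean [0.5203 0.0053 0.0349] lo [ 0.483  -0.0008  0.0314] hi [0.563  0.0104 0.0387] rect [523.    4.5] [10.9 80. ] 89.4
box sc 554 mean [0.5268 0.1006 0.0335] lo [0.4803 0.0641 0.0261] hi [0.5665 0.1378 0.0387] rect [523.4 100.8] [73.8 86.1] 89.6
box top 805 mean [0.5207 0.1004 0.0313] lo [0.4814 0.0642 0.026 ] hi [0.578  0.138  0.0384] rect [529.7 101.1] [96.6 73.8] 0.0
tab1 sc 20 mean [ 0.4912 -0.3242  0.0701] lo [ 0.4788 -0.3325  0.0661] hi [ 0.5047 -0.3154  0.0736] rect [ 491.5 -326.5] [15.6 23.5] 67.7
tab1 top 0
now [ 0.5061 -0.3102  0.1212] 71.2 t 14.45 F [-0.2  0.4 -0.2] op 0.05
[-0.4  -0.23  0.42] 0.02
[-0.4  -0.23  1.26] 0.02
```

View pics/f.png

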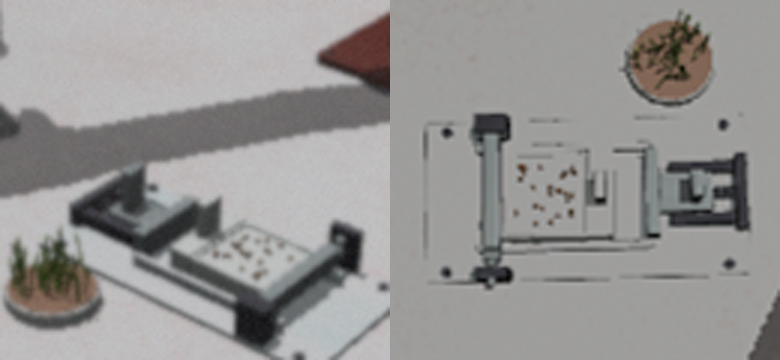

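Emit:
step_arm --pt "-0.4 -0.23 0.2 0 50" --pt "-0.4 -0.23 0.6 0 50" --pt "-0.4 -0.23 1.0 0 50" --pt "-0.4 -0.23 1.25 0 50" --pt "-0.4 -0.23 1.25 0 50" --pt "-0.4 -0.23 1.25 0 20" --pt "-0.4 -0.23 1.25 0 15" --pt "-0.4 -0.23 1.25 0 15" --pt "-0.4 -0.23 1.25 0 15" --pt "-0.4 -0.23 1.25 0 15" --pt "-0.4 -0.23 0.8 0 15" --pt "-0.4 -0.23 0.4 0 15" --pt "-0.4 -0.23 -0.1 0 15" --pt "-0.4 -0.23 -0.1 0 15" --pt "-0.4 -0.23 -0.1 0 15" --grip_force 30

```text
time: 16.32
position: [0.4868, -0.3269, 0.1246]
orientation: [-3.141, -0.0, 1.24]
wrist_force: [0.0, 0.1, -0.4]
opening: 0.0235
```

Run:
```python
from h import *
P=[cap(n) for n in("scene","top")];Ws=[cloud(p) for p in P]
x,y,z=ctrl.sense()["position"]
rep("held blk",Ws,x-.06,x+.06,y-.04,y+.04,z-.06,z-.015)
rel((.523,.0265,.125,91),(.523,.0265,.06,91))
```

```text
held blk sc 302 mean [ 0.4938 -0.3179  0.0918] lo [ 0.4478 -0.3477  0.0705] hi [ 0.5303 -0.2987  0.1083] rect [ 488.5 -323.5] [33.6 81.9] 74.0
held blk top 130 mean [ 0.4851 -0.3152  0.0896] lo [ 0.4479 -0.3295  0.0706] hi [ 0.5262 -0.3014  0.1054] rect [ 486.7 -320.7] [19.4 79.7] 74.9
now [ 0.4866 -0.3267  0.124 ] 71.0 t 16.43 F [-0.2  0.4 -0.8] op 0.0236
[ 6.92 -1.61 -0.02] -2.0
[ 6.92 -1.61  1.28] -2.0
```

Emit:
step_arm --pt "0.6 -0.2 -0.5 -0.2 15" --pt "1.8 -0.5 -0.6 -0.5 15" --pt "3.0 -0.8 -0.6 -0.8 15" --pt "4.2 -1.1 -0.6 -1.2 15" --pt "5.4 -1.4 -0.6 -1.6 15" --pt "6.5 -1.6 -0.6 -2.0 15" --pt "6.91 -1.61 -0.6 -2.0 15" --pt "6.91 -1.61 -0.6 -2.0 15" --pt "6.91 -1.61 -0.6 -2.0 15" --pt "6.91 -1.61 0 -2.0 15" --pt "6.91 -1.61 0.2 -2.0 15" --pt "6.91 -1.61 0.2 -2.0 15"

```text
time: 17.92
position: [0.5228, 0.0251, 0.1146]
orientation: [-3.14, -0.0, 1.588]
wrist_force: [0.4, -0.9, -0.4]
opening: 0.0237
```

Run:
```python
from h import *
P=[cap(n) for n in("scene","top")];Ws=[cloud(p) for p in P]
x,y,z=ctrl.sense()["position"]
rep("held blk",Ws,x-.06,x+.06,y-.04,y+.04,z-.065,z-.012)
cv2.imwrite("pics/g.png",cv2.resize(P[0]["img"][130:250,270:400],None,fx=5,fy=5,interpolation=cv2.INTER_CUBIC))
rel((.523,.0265,.062,91))
```

```text
held blk sc 420 mean [0.5323 0.0378 0.0803] lo [0.4802 0.015  0.0509] hi [0.5672 0.0602 0.1037] rect [525.5  40.2] [44.  87.2] 80.4
held blk top 0
now [0.5237 0.0256 0.1157] 91.0 t 18.02 F [ 0.1  0.6 -0.3] op 0.0238
[ 0.02 -0.01  1.07] 0.0
```

View pics/g.png

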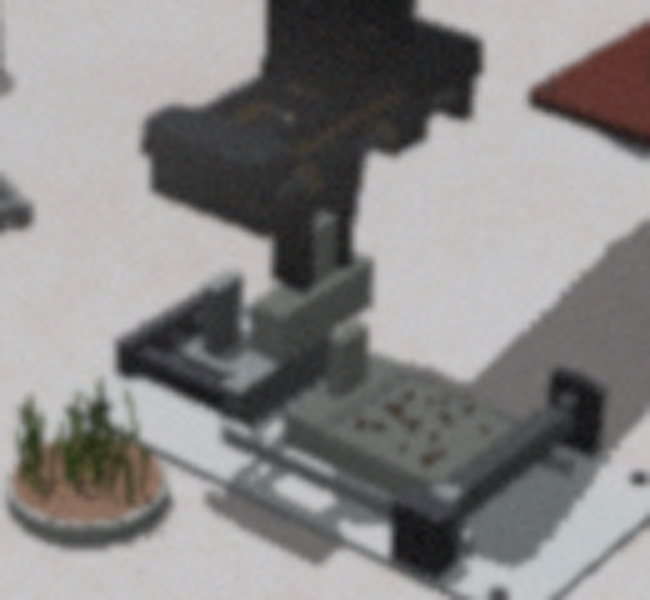

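Emit:
step_arm --pt "0 -0.01 0.3 0 15" --pt "0 -0.01 0.45 0 15" --pt "0 -0.01 0.55 0 15" --pt "0 -0.01 0.62 0 15" --pt "0 -0.01 0.62 0 15"

```text
time: 18.65
position: [0.5228, 0.026, 0.0839]
orientation: [-3.141, -0.0, 1.589]
wrist_force: [0.3, 0.4, -0.4]
opening: 0.0237
```

Inside the gap freely. Lower to the bed.

Emit:
step_arm --pt "0 0 0.15 0 15" --pt "0 0 0.3 0 15" --pt "0 0 0.42 0 15" --pt "0 0 0.48 0 15" --pt "0 0 0.48 0 15"

```text
time: 19.27
position: [0.5227, 0.026, 0.0598]
orientation: [-3.141, -0.0, 1.589]
wrist_force: [1.2, -0.8, -0.7]
opening: 0.0237
```

Emit:
step_arm --pt "0.03 0 0.01 0 15" --pt "0.06 0 0.01 0 15" --pt "0.09 0 0.01 0 15" --pt "0.11 0 0.01 0 15" --pt "0.11 0 0.01 0 15"

```text
time: 19.9
position: [0.5233, 0.0296, 0.0598]
orientation: [3.141, 0.002, 1.588]
wrist_force: [1.3, -7.6, -1.0]
opening: 0.0235
```

Emit:
step_arm --pt "0.05 0 0 0 15" --pt "0.05 0 0 0 50" --pt "0.05 0 0 0 50" --pt "0.05 0 0 0 50" --pt "0.05 0 -0.7 0 50" --pt "0.05 0 -1.4 0 50" --pt "-0.6 0 -1.4 0 50" --pt "-1.2 0 -1.2 0 50" --pt "-1.2 0 -1.0 0 50" --pt "-1.2 0 -1.0 0 50"

```text
time: 21.15
position: [0.5232, -0.0276, 0.1088]
orientation: [-3.14, -0.001, 1.59]
wrist_force: [-1.0, -0.6, 0.7]
opening: 0.0501
```

Run:
```python
from h import *
p=cap("scene");Ws=[cloud(p)]
rep("tabs",Ws,.49,.56,.02,.04,.055,.08)
rep("tabs",Ws,.49,.56,.045,.07,.055,.08)
rep("jawtab",Ws,.49,.56,-.05,-.01,.055,.073)
cv2.imwrite("pics/i.png",cv2.resize(p["img"][130:250,270:400],None,fx=5,fy=5,interpolation=cv2.INTER_CUBIC))
rel((.523,-.033,.053,91))
```

```text
tabs sc 60 mean [0.5275 0.0326 0.0665] lo [0.5118 0.0247 0.0551] hi [0.5391 0.0375 0.0751] rect [525.4  31.4] [27.4 12.4] 2.9
tabs sc 60 mean [0.5275 0.0558 0.0662] lo [0.512  0.049  0.0555] hi [0.5406 0.0615 0.0763] rect [526.3  55.3] [28.5 12.2] 1.8
jawtab sc 52 mean [ 0.528  -0.03    0.0653] lo [ 0.514  -0.0386  0.0555] hi [ 0.5402 -0.0254  0.0728] rect [527.2 -31.5] [25.9 13. ] 5.1
now [ 0.5236 -0.0272  0.1094] 91.1 t 21.2 F [ 0.2 -0.2 -0.3] op 0.0503
[-0.11 -0.01  1.13] 0.01
```

View pics/i.png

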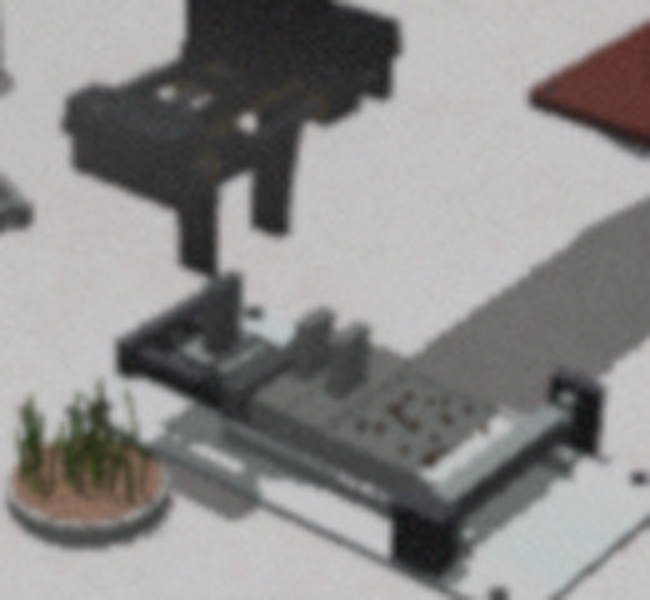

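Emit:
step_arm --pt "-0.1 0 0.3 0 50" --pt "-0.11 0 0.7 0 50" --pt "-0.11 0 1.09 0 50" --pt "-0.11 0 1.09 0 50" --pt "-0.11 0 1.09 0 20" --pt "-0.11 0 1.09 0 10" --pt "-0.11 0 1.09 0 10" --pt "-0.11 0 1.09 0 10" --pt "-0.11 0 1.09 0 10" --pt "-0.11 0 1.09 0 10" --grip_force 60

```text
time: 22.45
position: [0.5248, -0.0341, 0.0556]
orientation: [3.14, 0.0, 1.589]
wrist_force: [5.5, -0.8, 0.5]
opening: 0.0233
```

Emit:
step_arm --pt "0.03 0 0 0 10" --pt "0.06 0 0 0 10" --pt "0.09 0 0 0 10" --pt "0.12 0 0 0 10" --pt "0.12 0 0 0 10"

```text
time: 23.08
position: [0.5248, -0.0291, 0.0556]
orientation: [3.14, 0.001, 1.588]
wrist_force: [5.7, -4.5, 0.6]
opening: 0.0231
```

Emit:
step_arm --pt "0.02 0 0 0 10" --pt "0.04 0 0 0 10" --pt "0.06 0 0 0 10" --pt "0.08 0 0 0 10" --pt "0.08 0 0 0 10" --pt "0.08 0 0 0 10"

```text
time: 23.82
position: [0.5246, -0.0255, 0.0556]
orientation: [3.14, 0.002, 1.588]
wrist_force: [5.3, -3.7, 0.3]
opening: 0.0233
```

Emit:
step_arm --pt "0.02 0 0 0 10" --pt "0.04 0 0 0 10" --pt "0.06 0 0 0 10" --pt "0.08 0 0 0 10" --pt "0.08 0 0 0 10" --pt "0.08 0 0 0 10"

```text
time: 24.58
position: [0.5246, -0.0251, 0.0556]
orientation: [3.14, 0.005, 1.585]
wrist_force: [6.3, -16.0, 0.6]
opening: 0.0234
```

Emit:
step_arm --pt "0.02 0 0 0 10" --pt "0.04 0 0 0 10" --pt "0.05 0 0 0 10" --pt "0.05 0 0 0 10" --pt "0.05 0 0 0 10" --pt "0.05 0 0 0 10"

```text
time: 25.32
position: [0.5246, -0.0249, 0.0556]
orientation: [3.14, 0.008, 1.583]
wrist_force: [5.1, -22.9, 2.0]
opening: 0.0233
```

Run:
```python
from h import *
P=[cap(n) for n in("scene","top")];Ws=[cloud(p) for p in P]
rep("sp1",Ws,.49,.56,.02,.042,.055,.08)
rep("sp0",Ws,.49,.56,.046,.07,.055,.08)
for i in(0,2,4,6): rep(f"bar{i}",Ws,.47+.015*i,.474+.015*i,.145,.158,.028,.12)
rep("spare",Ws,.45,.51,-.385,-.345,.066,.08)
cv2.imwrite("pics/j.png",np.hstack([cv2.resize(P[0]["img"][130:250,270:400],None,fx=3,fy=3,interpolation=cv2.INTER_CUBIC),cv2.resize(P[1]["img"][140:260,240:370],None,fx=3,fy=3,interpolation=cv2.INTER_CUBIC)]))
rel()
```

```text
sp1 sc 63 mean [0.5269 0.0336 0.0657] lo [0.5108 0.0242 0.0556] hi [0.5378 0.039  0.0746] rect [524.   33.2] [14.5 26.3] 78.5
sp1 top 33 mean [0.5214 0.0308 0.0692] lo [0.5106 0.0261 0.0622] hi [0.5344 0.034  0.0734] rect [522.5  30. ] [ 7.9 23.8] 89.8
sp0 sc 62 mean [0.5279 0.0562 0.0658] lo [0.5116 0.0481 0.0554] hi [0.5407 0.0615 0.0744] rect [526.2  54.5] [29.1 13.2] 1.8
sp0 top 40 mean [0.5225 0.0536 0.069 ] lo [0.5109 0.0496 0.0635] hi [0.5348 0.0578 0.0741] rect [522.9  53.6] [ 8.1 23.9] 89.3
bar0 sc 3
bar0 top 8 mean [0.4724 0.1516 0.035 ] lo [0.4713 0.1473 0.031 ] hi [0.4736 0.1562 0.0401] rect [472.5 151.7] [8.8 2.2] 88.5
bar2 sc 3
bar2 top 9 mean [0.5017 0.1509 0.0381] lo [0.5004 0.1451 0.0363] hi [0.5033 0.1559 0.0421] rect [501.8 150.5] [10.8  2.9] 88.1
bar4 sc 4 mean [0.5329 0.1546 0.0411] lo [0.531  0.1518 0.0391] hi [0.5338 0.1568 0.044 ] rect [532.9 154. ] [5.8 1. ] 60.5
bar4 top 9 mean [0.532  0.1507 0.0387] lo [0.5302 0.1453 0.0361] hi [0.5334 0.156  0.0412] rect [531.9 150.7] [10.6  3.2] 89.1
bar6 sc 6 mean [0.562  0.1526 0.0389] lo [0.5604 0.1464 0.0296] hi [0.5638 0.1576 0.0418] rect [561.7 152.2] [11.3  2.8] 82.6
bar6 top 9 mean [0.5621 0.1511 0.0391] lo [0.5608 0.1455 0.0376] hi [0.5636 0.1565 0.0424] rect [562.2 151. ] [ 2.8 11. ] 0.8
spare sc 25 mean [ 0.4775 -0.362   0.0699] lo [ 0.4656 -0.3728  0.0661] hi [ 0.4891 -0.3535  0.0744] rect [ 478.  -361.2] [16.8 21.9] 47.0
spare top 36 mean [ 0.4731 -0.3638  0.069 ] lo [ 0.4615 -0.3714  0.0662] hi [ 0.485  -0.3561  0.0723] rect [ 472.4 -363.6] [ 9.6 23.6] 70.2
now [ 0.5246 -0.0249  0.0556] 90.7 t 25.43 F [  5.2 -24.2   2.1] op 0.0233
```

View pics/j.png

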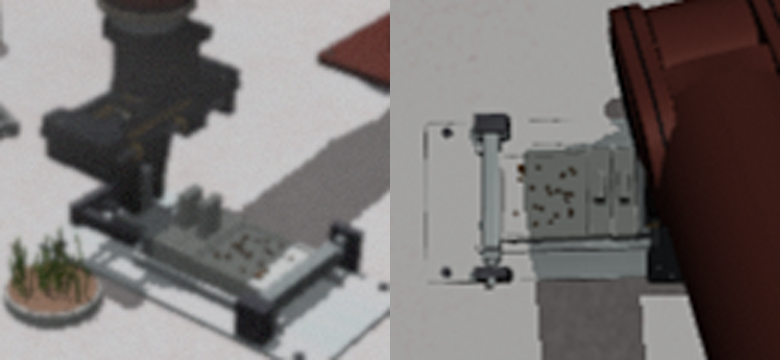

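The row is tight, the keeper level and the spacers upright at z ≈ 70 mm, with 24 N of stable push. I'm handing in.

```bash
python3 -c "
from h import *
print(ctrl.hand_in()); rel()"
```

```text
the job is handed in; nothing more can be done
None
the job is handed in; nothing more can be done
```

I shut the keeper, stood two spacers between the box and the jaw, and handed the job in at about 25.4 s with the jaw still gripped and pushed. No verdict was reported.

- **Keeper:** I pushed the bar down along its arc until it sat on its stop at 43 N. Both cameras show it level, with its top about 40 mm above the table.
- **Spacers:** Two stand square and upright in the gap, less than 2 mm off the middle. The gap measured about 51 mm with the box against the keeper. One spacer would have needed about 29 mm of the jaw's 30 mm travel, so I used two. The third is still upright in the rack.
- **Jaw:** It stopped against the row after about 9 mm of travel. The last wrist push was about 24 N, which leaves roughly 19 N on the row after the spring's share, so all three contact forces should be well above 3 N.
- **Disagreements and gaps:** The scene camera read 2–4 mm off the top camera and the arm. I placed things by the top camera and by touch. The contact forces at the jaw, spacers and keeper were inferred from the wrist force, not measured directly. A small sideways force of about 5 N remains from a slightly off-centre grip on the jaw tab. I did not measure the other things on the table again at the end.

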